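# Feed a vial rack through a spring gate

### The job

Feed the rack of vials through the chute, past the spring gate, until it is home against the end stop. With one fingertip press and hold down the bar beside the chute, which keeps the gate open, and at the same time push the rack along from behind with the other finger; do not let the bar up before the whole rack is past the gate, then let the gate spring shut behind it. Nothing is to be gripped or lifted: the rack stays on the chute floor, the vials stay upright in it, and the things standing round the chute are left alone.

Things in the scene. Friction and masses are not known exactly. Their poses are not given: they have to be found in the camera images.
- chute: fixed aluminium chute. Origin: on the worktop, under the middle of the gate; x along the chute in the push direction, z up. Floor 56 mm above the worktop, x = -174 to 122 mm, open at the rear end. Side walls: inner faces at y = +-28 mm, 3 mm thick, 14 mm above the floor. Gate hinge brackets at y = -112 mm, 67 mm high, x = -88 to 48 mm
- gate (a joint): gate angle (rad) about a pin along the chute at y = -112, z = 60 mm of the chute. 0: shut, a steel blade 4 mm thick (y = -20 to 10 mm, at x = 0) stands 16 mm up out of the chute floor. Pressing the bar sinks it: clear of the rack from 0.195, stop at 0.27 (blade 9 mm below the floor). A spring shuts it: about 4 N at the bar to begin, 6 N fully down
- bar_mid (a point): middle of the top face of the gate's press bar, a flat steel strip 210 mm long (x = -158 to 52 mm of the chute), 24 mm wide, 4 mm thick, outside the chute wall. Gate shut: at y = -60, z = 80 mm of the chute; fully down: y = -56, z = 65 mm (9 mm above the chute floor). The gate is open below about z = 69 mm. It goes down alike wherever pressed along its length
- end_stop (a point): middle of the face of the upright plate that closes the far end of the chute, at x = 122 mm of the chute, on the floor; the plate is 30 mm tall and 62 mm wide
- rack: white plastic block 96 mm long (x), 52 mm wide, 38 mm tall, about 0.2 kg, loose on the chute floor before the gate, its x along the push. Origin: centre of the underside; the flat rear face to push is at x = -48 mm. Three pockets in a row hold the vials. Home, its front touches the end stop and its origin is at x = 74 mm of the chute
- vial_0: glass vial with black screw cap, 23 mm diameter, 53 mm tall, loose in the rear pocket of the rack (pocket floor 4 mm above the rack's underside). Origin: centre of its underside, z up along it
- vial_1: glass vial with black screw cap, 23 mm diameter, 53 mm tall, loose in the middle pocket of the rack (pocket floor 4 mm above the rack's underside). Origin: centre of its underside, z up along it
- vial_2: glass vial with black screw cap, 23 mm diameter, 53 mm tall, loose in the front pocket of the rack (pocket floor 4 mm above the rack's underside). Origin: centre of its underside, z up along it
- sample_puck_1: bystander: white round sample carrier, 54 mm diameter, 20 mm tall, on the worktop. Origin: centre of the underside
- resin_mount_0: bystander: black round resin mount, 30 mm diameter, 18 mm tall, on the worktop. Origin: centre of the underside
- steel_weight_10: bystander: round steel weight, 42 mm diameter, 24 mm tall, on the worktop. Origin: centre of the underside

How it is judged:
On the way, in this order (a step that is already met when the one before it is completed fails the run):
1. the bar is held down, so the gate is open, while the rack is still before the gate (value of joint gate above 0.195 rad and x of rack in the frame of chute below -0.047 m), for 0.1 s.
2. the whole rack is past the gate, with the gate still held open (value of joint gate above 0.195 rad and x of rack in the frame of chute above 0.051 m), for 0.05 s.
At the end, for the whole second after the job is handed in: the rack stands on the chute floor against the end stop (within 8 mm) and at rest, the vials stand in its pockets (tilted less than 0.3 rad), and the gate is shut again behind it (within 0.03 rad) (x of rack in the frame of chute between 0.066 and 0.077 m and z of rack in the frame of chute between 0.053 and 0.06 m and angle between rack's own z axis and vertical below 0.06 rad and value of joint gate below 0.03 rad and linear speed of rack below 0.01 m/s and z of each of vial_0, vial_1, vial_2 in the frame of rack below 0.012 m and angle between each of vial_0, vial_1, vial_2's own z axis and vertical below 0.3 rad); the robot touches nothing.
It fails at once if the gate is let up (below 0.19 rad) while the rack is over it (x of rack in the frame of chute between -0.046 and 0.048 m and value of joint gate below 0.19 rad).
It fails at once if the rack is lifted off the chute floor (8 mm) or tipped (0.2 rad) (z of rack in the frame of chute above 0.064 m or angle between rack's own z axis and vertical above 0.2 rad).
It fails at once if a vial is lifted in its pocket (16 mm from the rack underside) or tipped (0.4 rad) (z of any of vial_0, vial_1, vial_2 in the frame of rack above 0.016 m or angle between any of vial_0, vial_1, vial_2's own z axis and vertical above 0.4 rad).
It fails at once if a bystander is moved more than 15 mm (distance of any of sample_puck_1, resin_mount_0, steel_weight_10 from where it was at the start of the episode above 0.015 m).
It also fails if it takes over 38 s, if anything falls off the work surface, if the arm or the gripper's body presses on something with over 40 N, if the wrist force passes 120 N, or if a joint passes its speed limit or range.

### The arm

A 6-joint arm with a two-finger parallel gripper is mounted at the origin on a cart in front of the work surface, level with it; the furniture and walls round the work are solid. World frame = base frame: x ahead of the robot, y to its left, z up, the work surface at z = 0. Lengths are in m, angles in rad, forces in N, time in s.
With the tool pointing down it reaches from about 0.275 to 0.85 m from the base axis. Payload 5.2 kg.
Tool frame: the origin (TCP) lies at the very end of the fingers, on their centre line; the grasp point (between the pads) lies 19 mm behind it (ctrl.pinch_z is the distance from the TCP to the grasp point, in m); z points along the fingers, y is the line along which they close (so a half turn about z gives the same grasp; the last joint's range is limited). The gripper opens to 85 mm and grips with 20 to 120 N. Pads are 22 mm wide; open, the fingers measure 114 mm over their backs; the gripper's body (76 mm by 85 mm) begins 54 mm behind the grasp point. The pads swing forward as they close: fully open they stand 13 mm farther back than shut.
Start: joints at [0.965, 0.259, 1.535, -0, 1.348, -0.203], TCP at [0.216, 0.506, 0.231] pointing down, gripper open.
Joint ranges: [-3.14, 3.14], [-0.91, 2.08], [0.19, 2.58], [-1.22, 4.36], [0.22, 2.71], [-3.12, 3.12]. Speed limits (rad/s): [2.57, 2.57, 3.14, 3.14, 3.14, 3.14].

### API

Orientations are given as a unit quaternion [w, x, y, z].
In Python, from rig import ctrl gives the robot as it stands. The module is installed in compiled form; this text tells all that it offers.
- The arm moves only by the tool drive_tool, never from a script. Its argument "plan" is a list of rows, each an object of numbers: "x", "y", "z": the shift along the tool's x, y, z each as a share of 800 mm, from -1 to 1; "wx", "wy", "wz": the turn, a rotation vector about the tool's x, y, z each as a share of 4 degrees, from -1 to 1; "fingers": the closure, from -1 (fully open) to 1 (shut). A call has 1 to 5 rows; each row shifts and turns the commanded pose from where the row before left it, along the tool's axes as they then stand; what a row does not reach is not made up. A row lasts 1/8 s, in which the tool goes at most 62.5 mm and 10.7 degrees, less where a joint would pass 70% of its speed; a pose out of reach is approached as far as the arm can. A call with a number of a shift or a turn outside -1 to 1 is refused whole. A call with a gripper value outside its range is refused whole. The fingers move at their own pace and stop on an object; the grip force is fixed at half the most. Time passes only in rows, so rows that do not move let the fingers close. It gives the time, the measured TCP pose, the force, the opening and the grip force at its end, in the units of the state.
- ctrl.read_state(): the state, without advancing time (a new reading comes with each control period).
- ctrl.camera(name): name is "side" or "top" or "wrist"; returns (picture, depth): 480x640x3 uint8, blue, green, red; 480x640 float32, m along the optical axis (not along the pixel's ray), 0 where there is no reading.
- ctrl.calibration(name): a dict with "intrinsics" (3x3 intrinsics, pixels), "R" (3x3) and "t" (3): a world point X has camera coordinates R X + t; the wrist camera has in their place "mount" (4x4, takes a point from camera to tool coordinates, whose origin is the TCP and whose axes are the flange's). Camera axes: x right, y down, z forward; pixel columns grow to the right and rows downward; lengths in m; the calibration is good to about 2 mm. A picture is of the moment at which its call begins: read the wrist's pose just before it. calibration takes no time and is no camera call.
- ctrl.close_job(): hands the job in; it is judged then, once.
Trained networks look in the newest picture that a camera, given by its name, has taken for a name from the list of things; names that differ only in an ending like _2 or _b are one class to them, and where a whole thing is asked for, a point or a joint stands for the part that bears it (a point fixed in the world has none). Each returns a list of dicts, best first, with "p" (0 to 1); they miss things now and then, are a little off and sometimes report something else, mostly with a low value. They report only what shows in the picture. A call takes as long as a camera call.
- ctrl.boxes_of(camera, label): "extent" ([left, top, right, bottom] in pixels, round what is visible of it).
- ctrl.cut_out(camera, label): "mask" (480x640 bool, what is visible of it) and "extent" ([left, top, right, bottom] in pixels, round what is visible of it).
- ctrl.place_of(camera, label): "position" ([column, row] in pixels: a listed point, or the origin of a listed thing).
The state is a dict: "time_s": time; "qpos": joint angles; "joint_vel": joint speeds; "tau": joint torques, N m; "position": TCP position; "eef_rot": TCP orientation; "wrist_force": force on the tool from outside, world axes, zero at the start; "ft_torque": the same for the moment, N m; "opening": opening from 0.0 (shut) to 1.0 (fully open); "grip_force": force on a finger pad.
Only numpy, scipy, OpenCV 4.12 (cv2) and the standard library are available. Lean on these libraries where they do the work, as an engineer would, in place of code of your own. Each camera call takes 0.05 s, during which the arm holds its last target. There are 200 camera calls.

## Working session

There is one attempt and no reset: what is moved stays moved. The work goes in short steps, Python scripts to look and compute and a tool call to move; the robot and the scene stay as the last step left them, time stands still between calls to the robot, and variables do not carry over. Pictures are saved under pics/ and viewed, at most 10 in all, crops included, and the job is handed in when it is done.

Besides the shell and the picture viewer there is one more tool, called after ">>>" by a JSON object that holds its "api" and its "payload", one argument or row to a line. drive_tool: Moves the arm, as the interface text tells. Its arguments: {"type":"object","properties":{"plan":{"type":"array"}},"required":["plan"]}

```bash
mkdir -p pics; cat > h.py <<'E'
import numpy as np, cv2
from rig import ctrl
def unproj(cam,uv,d):
    c=ctrl.calibration(cam);K=np.array(c["intrinsics"])
    p=np.linalg.inv(K)@np.array([uv[0],uv[1],1.])*d
    return np.array(c["R"]).T@(p-np.array(c["t"]))
def ray_z(cam,uv,z):
    c=ctrl.calibration(cam);K=np.array(c["intrinsics"]);R=np.array(c["R"]);t=np.array(c["t"])
    o=-R.T@t; r=R.T@np.linalg.inv(K)@np.array([uv[0],uv[1],1.])
    return o+r*(z-o[2])/r[2]
E
python3 - <<'E'
from h import *
s=ctrl.read_state();print(s)
for c in("top","side"):
    im,d=ctrl.camera(c);cv2.imwrite(f"pics/{c}0.png",im);np.save(f"pics/{c}d.npy",d)
    print(c,{k:np.round(v,3).tolist() for k,v in ctrl.calibration(c).items()})
    for l in("chute","bar_mid","end_stop","rack","vial_0","sample_puck_1","resin_mount_0","steel_weight_10"):
        for r in ctrl.place_of(c,l)[:3]:
            u=r["position"];print(l,round(r["p"],2),np.round(u), )
E
```

```text
{'time_s': 0.0, 'qpos': array([ 9.65202137e-01,  2.59371830e-01,  1.53608221e+00, -1.15989335e-05,
        1.34799573e+00, -2.02797007e-01]), 'joint_vel': array([-0.00072767, -0.00166325,  0.0011338 ,  0.00055409, -0.00147898,
        0.00112813]), 'tau': array([-1.10193301e-03, -4.46034408e+01, -2.90564847e+01, -5.70533884e-04,
        1.17154961e-02, -2.75586564e-05]), 'position': array([0.21527142, 0.5055495 , 0.23045953]), 'eef_rot': array([-3.59984093e-04,  2.00038502e-01,  9.79787597e-01, -8.55959503e-04]), 'wrist_force': array([-0.22656663,  0.26921552, -0.09443442]), 'ft_torque': array([-0.01602517,  0.02835413, -0.02606482]), 'grip_force': 0.0, 'opening': 0.9997217425573065}
top {'intrinsics': [[512.077, 0.0, 311.087], [0.0, 512.077, 241.13], [0.0, 0.0, 1.0]], 'R': [[-0.026, -0.999, -0.047], [-0.985, 0.033, -0.167], [0.168, 0.042, -0.985]], 't': [-0.177, 0.582, 0.837]}
chute 0.61 [322. 254.]
bar_mid 0.77 [290. 288.]
rack 0.72 [274. 254.]
vial_0 0.65 [258. 258.]
vial_0 0.55 [275. 253.]
vial_0 0.45 [294. 251.]
sample_puck_1 0.63 [282. 208.]
resin_mount_0 0.69 [335. 206.]
steel_weight_10 0.83 [399. 318.]
side {'intrinsics': [[611.428, 0.0, 324.807], [0.0, 611.428, 245.375], [0.0, 0.0, 1.0]], 'R': [[-0.888, -0.459, 0.025], [-0.266, 0.47, -0.841], [0.374, -0.754, -0.54]], 't': [0.425, 0.311, 0.504]}
bar_mid 0.71 [370. 273.]
end_stop 0.95 [367. 218.]
rack 0.73 [319. 287.]
sample_puck_1 0.97 [262. 296.]
resin_mount_0 0.58 [296. 260.]
steel_weight_10 0.92 [453. 268.]
```

View pics/top0.png

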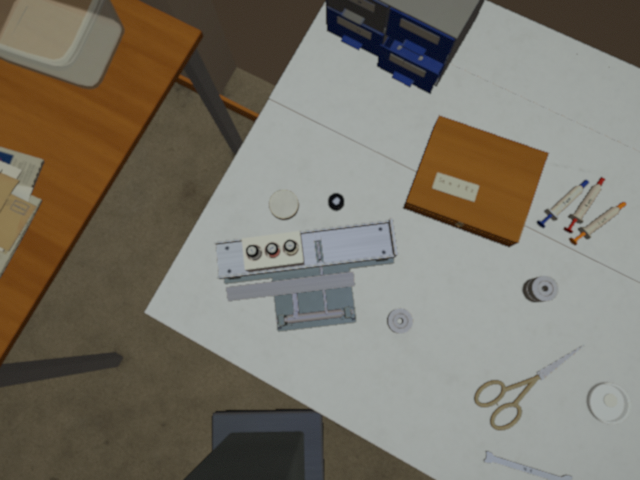

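View pics/side0.png

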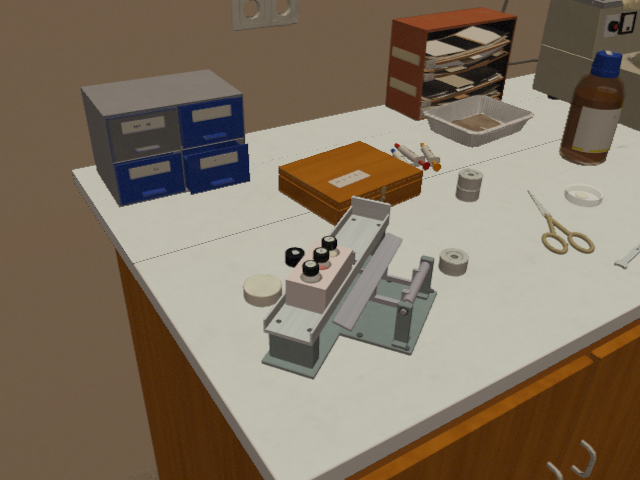

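```bash
python3 - <<'E'
from h import *
d=np.load("pics/topd.npy");ds=np.load("pics/sided.npy")
print("chute0",ray_z("top",(322,254),0.0));print("chute z56",ray_z("top",(322,254),0.056));print("bar",ray_z("top",(290,288),.08),unproj("top",(290,288),d[288,290]))
print("rack",ray_z("top",(274,254),.056))
for u in((258,258),(275,253),(294,251)):print("vial",ray_z("top",u,.06))
print("side bar",ray_z("side",(370,273),.08),unproj("side",(370,273),ds[273,370]))
print("side stop",ray_z("side",(367,218),.056),"rack",ray_z("side",(319,287),.056))
for l,u in(("puck",(282,208)),("resin",(335,206)),("steel",(399,318))):print(l,ray_z("top",u,0))
E
```

```text
chute0 [ 0.56032641 -0.21089384  0.        ]
chute z56 [ 0.55224817 -0.21208753  0.056     ]
bar [ 0.4945385  -0.15882866  0.08      ] [ 0.49462306 -0.15873692  0.07893146]
rack [ 0.55489083 -0.13061591  0.056     ]
vial [ 0.54835309 -0.10383437  0.06      ]
vial [ 0.55595386 -0.13280189  0.06      ]
vial [ 0.55831834 -0.16505963  0.06      ]
side bar [ 0.50043543 -0.16158713  0.08      ] [ 0.50064477 -0.16212812  0.07959349]
side stop [ 0.57560683 -0.32495845  0.056     ] rack [ 0.55745031 -0.13293257  0.056     ]
puck [ 0.6479434 -0.1400016  0.       ]
resin [ 0.6481189  -0.23723985  0.        ]
steel [ 0.4427766  -0.34240442  0.        ]
```

Top view: the chute runs from (217,258) to the stop at (395,240), with the rack at about (273,252). The bar runs from (228,293) to (355,280), and the bracket base is at about (315,310). The side view agrees. Next I'll fit the chute pose from depth.

```bash
cat >> h.py <<'E'
def cloud(cam,d):
    c=ctrl.calibration(cam);K=np.array(c["intrinsics"]);v,u=np.mgrid[:480,:640]
    p=np.stack([(u-K[0,2])/K[0,0]*d,(v-K[1,2])/K[1,1]*d,d],-1)
    return (p-np.array(c["t"]))@np.array(c["R"])
E
python3 - <<'E'
from h import *
for cam,f in(("top","pics/topd.npy"),("side","pics/sided.npy")):
    d=np.load(f);P=cloud(cam,d)
    for l,z0,z1 in(("bar_mid",.072,.088),("rack",.088,.1),("chute",.05,.075)):
        rs=ctrl.cut_out(cam,l)
        if not rs: print(cam,l,"none");continue
        m=rs[0]["mask"]&(d>0);q=P[m];zz=q[:,2];q=q[(zz>z0)&(zz<z1)]
        (cx,cy),(w,h),a=cv2.minAreaRect(q[:,:2].astype(np.float32))
        pc=np.linalg.svd(q[:,:2]-q[:,:2].mean(0),full_matrices=False)[2][0]
        print(cam,l,round(rs[0]["p"],2),len(q),"c",round(cx,4),round(cy,4),"wh",round(w,3),round(h,3),"a",round(a,1),"z",np.median(q[:,2]).round(4),"mean",q[:,:2].mean(0).round(4),"pca",np.degrees(np.arctan2(pc[1],pc[0])).round(2))
E
```

```text
top bar_mid 0.71 1854 c 0.525 -0.1568 wh 0.08 0.21 a 5.7 z 0.0803 mean [ 0.4981 -0.1611] pca -84.38
top rack 0.78 1263 c 0.5555 -0.1328 wh 0.053 0.096 a 6.1 z 0.0942 mean [ 0.5547 -0.134 ] pca 96.57
top chute 0.78 5207 c 0.5154 -0.1865 wh 0.152 0.3 a 5.3 z 0.0571 mean [ 0.5461 -0.2049] pca 98.82
side bar_mid 0.69 2023 c 0.4985 -0.159 wh 0.024 0.213 a 5.1 z 0.0792 mean [ 0.4964 -0.145 ] pca 95.16
side rack 0.85 1259 c 0.5564 -0.1316 wh 0.053 0.099 a 5.5 z 0.0931 mean [ 0.5512 -0.1215] pca 89.6
side chute 0.6 5358 c 0.5157 -0.1849 wh 0.153 0.302 a 5.1 z 0.0564 mean [ 0.5379 -0.1733] pca 95.39
```

>>> {"api": "drive_tool", "payload": {
  "plan": [
    {"x":-0.0487,"y":-0.0394,"z":0,"wx":0,"wy":0,"wz":0,"fingers":-0.02},
    {"x":-0.0487,"y":-0.0394,"z":0,"wx":0,"wy":0,"wz":0,"fingers":-0.02},
    {"x":-0.0487,"y":-0.0394,"z":0,"wx":0,"wy":0,"wz":0,"fingers":-0.02},
    {"x":-0.0487,"y":-0.0394,"z":0,"wx":0,"wy":0,"wz":0,"fingers":-0.02},
    {"x":-0.0487,"y":-0.0394,"z":0,"wx":0,"wy":0,"wz":0,"fingers":-0.02}
  ]
}}

```text
time_s: 1.82
position: [0.3336, 0.2833, 0.2315]
eef_rot: [0.0, 0.2, 0.98, 0.0]
wrist_force: [0.8, 0.1, -0.1]
opening: 0.511
grip_force: 0.0
```

>>> {"api": "drive_tool", "payload": {
  "plan": [
    {"x":-0.0487,"y":-0.0394,"z":0,"wx":0,"wy":0,"wz":0,"fingers":-0.02},
    {"x":-0.0487,"y":-0.0394,"z":0,"wx":0,"wy":0,"wz":0,"fingers":-0.02},
    {"x":-0.0487,"y":-0.0394,"z":0,"wx":0,"wy":0,"wz":0,"fingers":-0.02},
    {"x":-0.0487,"y":-0.0394,"z":0,"wx":0,"wy":0,"wz":0,"fingers":-0.02},
    {"x":-0.0487,"y":-0.0394,"z":0,"wx":0,"wy":0,"wz":0,"fingers":-0.02}
  ]
}}

```text
time_s: 2.45
position: [0.4511, 0.0617, 0.2316]
eef_rot: [0.0, 0.2, 0.98, 0.0]
wrist_force: [0.8, -0.2, 0.3]
opening: 0.511
grip_force: 0.0
```

>>> {"api": "drive_tool", "payload": {
  "plan": [
    {"x":-0.0487,"y":-0.0394,"z":0,"wx":0,"wy":0,"wz":0,"fingers":-0.02},
    {"x":-0.0487,"y":-0.0394,"z":0,"wx":0,"wy":0,"wz":0,"fingers":-0.02},
    {"x":-0.0487,"y":-0.0394,"z":0,"wx":0,"wy":0,"wz":0,"fingers":-0.02},
    {"x":0,"y":0,"z":0,"wx":0,"wy":0,"wz":1,"fingers":-0.02},
    {"x":0,"y":0,"z":0,"wx":0,"wy":0,"wz":1,"fingers":-0.02}
  ]
}}

```text
time_s: 3.08
position: [0.5211, -0.0704, 0.231]
eef_rot: [-0.0, 0.27, 0.963, 0.0]
wrist_force: [0.2, -0.1, 0.2]
opening: 0.51
grip_force: 0.0
```

>>> {"api": "drive_tool", "payload": {
  "plan": [
    {"x":0,"y":0,"z":0,"wx":0,"wy":0,"wz":1,"fingers":-0.02},
    {"x":0,"y":0,"z":0,"wx":0,"wy":0,"wz":1,"fingers":-0.02},
    {"x":0,"y":0,"z":0,"wx":0,"wy":0,"wz":1,"fingers":-0.02},
    {"x":0,"y":0,"z":0,"wx":0,"wy":0,"wz":1,"fingers":-0.02},
    {"x":0,"y":0,"z":0,"wx":0,"wy":0,"wz":1,"fingers":-0.02}
  ]
}}

```text
time_s: 3.7
position: [0.5209, -0.0695, 0.2313]
eef_rot: [0.0, 0.432, 0.902, -0.0]
wrist_force: [-0.2, 0.4, -0.4]
opening: 0.513
grip_force: 0.0
```

>>> {"api": "drive_tool", "payload": {
  "plan": [
    {"x":0,"y":0,"z":0,"wx":0,"wy":0,"wz":1,"fingers":-0.02},
    {"x":0,"y":0,"z":0,"wx":0,"wy":0,"wz":1,"fingers":-0.02},
    {"x":0,"y":0,"z":0,"wx":0,"wy":0,"wz":1,"fingers":-0.02},
    {"x":0,"y":0,"z":0,"wx":0,"wy":0,"wz":1,"fingers":-0.02},
    {"x":0,"y":0,"z":0,"wx":0,"wy":0,"wz":1,"fingers":-0.02}
  ]
}}

```text
time_s: 4.32
position: [0.5209, -0.0695, 0.2313]
eef_rot: [0.0, 0.582, 0.813, 0.0]
wrist_force: [-0.4, -0.4, -0.5]
opening: 0.511
grip_force: 0.0
```

>>> {"api": "drive_tool", "payload": {
  "plan": [
    {"x":0,"y":0,"z":0,"wx":0,"wy":0,"wz":1,"fingers":-0.02},
    {"x":0,"y":0,"z":0,"wx":0,"wy":0,"wz":1,"fingers":-0.02},
    {"x":0,"y":0,"z":0,"wx":0,"wy":0,"wz":1,"fingers":-0.02},
    {"x":0,"y":0,"z":0,"wx":0,"wy":0,"wz":0.38,"fingers":-0.02},
    {"x":0,"y":0,"z":0,"wx":0,"wy":0,"wz":0,"fingers":-0.02}
  ]
}}

```text
time_s: 4.95
position: [0.5209, -0.0695, 0.2313]
eef_rot: [0.0, 0.673, 0.74, -0.0]
wrist_force: [0.6, 0.0, 0.3]
opening: 0.509
grip_force: 0.0
```

>>> {"api": "drive_tool", "payload": {
  "plan": [
    {"x":0,"y":0,"z":0.045,"wx":0,"wy":0,"wz":0,"fingers":-0.02},
    {"x":0,"y":0,"z":0.045,"wx":0,"wy":0,"wz":0,"fingers":-0.02},
    {"x":0,"y":0,"z":0.04,"wx":0,"wy":0,"wz":0,"fingers":-0.02},
    {"x":0,"y":0,"z":0.02,"wx":0,"wy":0,"wz":0,"fingers":-0.02}
  ]
}}

```text
time_s: 5.45
position: [0.52, -0.0692, 0.1097]
eef_rot: [-0.001, 0.673, 0.74, -0.0]
wrist_force: [0.5, -0.8, -0.3]
opening: 0.508
grip_force: 0.0
```

```bash
python3 - <<'E'
from h import *
s=ctrl.read_state();print(s["position"],s["eef_rot"],s["wrist_force"])
im,d=ctrl.camera("side");a=cv2.resize(im[120:360,220:520],None,fx=2,fy=2,interpolation=cv2.INTER_CUBIC)
cv2.imwrite("pics/s1.png",a)
im,d=ctrl.camera("wrist");cv2.imwrite("pics/w1.png",im);print(np.round(ctrl.calibration("wrist")["mount"],3).tolist())
E
```

```text
[ 0.52001605 -0.06918607  0.1096897 ] [-1.15424662e-03  6.72728059e-01  7.39888777e-01 -4.73898797e-04] [ 0.4709533  -0.76075517 -0.3025354 ]
[[-0.001, -0.961, -0.278, 0.071], [1.0, -0.001, -0.0, 0.0], [-0.0, -0.278, 0.961, -0.143], [0.0, 0.0, 0.0, 1.0]]
```

View pics/s1.png

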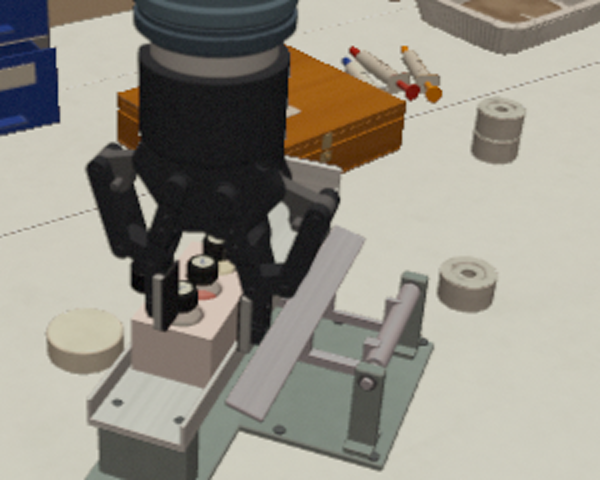

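View pics/w1.png

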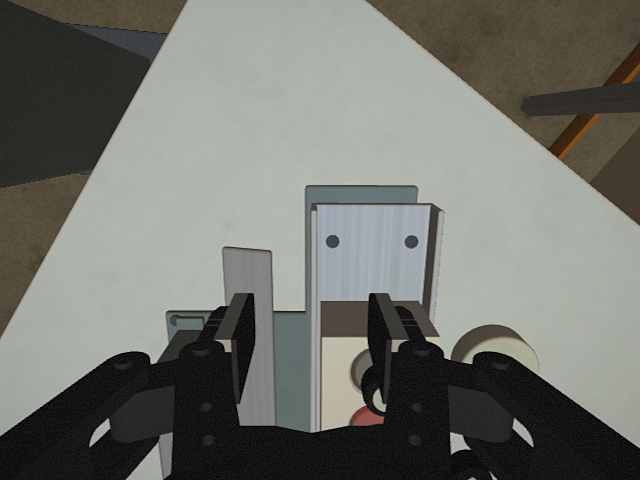

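Wrist view: the left finger tip (about (243,295)) is over the bar, which spans columns 223–272. The right tip (about (378,295)) is over the chute, just behind the rack, whose rear top edge is near row 335. I'll check the clearance with the wrist depth.

```bash
python3 - <<'E'
from h import *
im,d=ctrl.camera("wrist");c=ctrl.calibration("wrist");K=np.array(c["intrinsics"]);M=np.array(c["mount"]);print(K[0,0])
v,u=np.mgrid[:480,:640];p=np.stack([(u-K[0,2])/K[0,0]*d,(v-K[1,2])/K[1,1]*d,d],-1)@M[:3,:3].T+M[:3,3]
for col in(345,355):
    for r in(285,295,299,303,310,320,330,334,338,342,350):print("rack",col,r,np.round(p[r,col]*1000,1))
for r in(246,250,254,260,275):print("bar",r,np.round(p[r,245]*1000,1))
for cc in(220,224,228,266,270,274):print("barx",cc,np.round(p[270,cc]*1000,1))
for r in(285,291,295,299,310,330,350,380):print("fingL",r,[np.round(p[r,k]*1000,1).tolist() for k in(235,245)])
for r in(291,297,310,330,350):print("fingR",r,[np.round(p[r,k]*1000,1).tolist() for k in(375,385,395)])
for cc in(311,316,320,430,436,440):print("wall",cc,np.round(p[230,cc]*1000,1))
E
```

```text
400.0912510148753
rack 345 285 [-10.1  18.   52.6]
rack 345 295 [-15.8  18.1  52.7]
rack 345 299 [-18.4  18.2  53.2]
rack 345 303 [-17.9  17.7  47.2]
rack 345 310 [-18.1  17.1  39.5]
rack 345 320 [-18.7  16.3  30. ]
rack 345 330 [-18.2  15.4  19.3]
rack 345 334 [-17.9  15.1  15.2]
rack 345 338 [-20.   15.1  15.4]
rack 345 342 [-22.   15.2  15.3]
rack 345 350 [-26.   15.3  15.3]
rack 355 285 [-10.4  23.3  53.4]
rack 355 295 [-15.6  23.3  52.1]
rack 355 299 [-18.6  23.6  53.6]
rack 355 303 [-17.8  22.9  47. ]
rack 355 310 [-18.1  22.1  39.4]
rack 355 320 [-17.8  20.9  28.3]
rack 355 330 [-17.6  19.8  18.2]
rack 355 334 [-17.9  19.5  15.3]
rack 355 338 [-19.9  19.6  15.1]
rack 355 342 [-21.9  19.6  15.2]
rack 355 350 [-25.7  19.7  14.8]
bar 246 [ -5.6 -43.4 108.7]
bar 250 [ 16.9 -29.6  28.4]
bar 254 [ 14.8 -29.9  29.2]
bar 260 [ 11.8 -30.   29.5]
bar 275 [  4.7 -30.3  29.1]
barx 220 [-22.4 -60.9 108.6]
barx 224 [  5.9 -40.6  32.4]
barx 228 [  6.4 -38.4  31.1]
barx 266 [  8.3 -20.2  26. ]
barx 270 [  7.8 -18.5  27.3]
barx 274 [-23.  -24.9 110.2]
fingL 285 [[-0.8, -35.4, 30.3], [-0.7, -30
[... 216 characters left out ...]
2, -20.0]]
fingL 330 [[11.7, -22.8, -35.1], [6.3, -21.6, -25.3]]
fingL 350 [[8.4, -22.0, -40.7], [-1.3, -22.1, -24.9]]
fingL 380 [[-2.6, -22.8, -39.5], [-10.7, -22.0, -28.1]]
fingR 291 [[-13.9, 34.1, 53.6], [-13.8, 39.3, 53.3], [-13.0, 44.2, 51.5]]
fingR 297 [[11.7, 23.0, -11.1], [11.7, 26.6, -11.2], [-17.0, 44.7, 52.6]]
fingR 310 [[11.5, 21.5, -21.2], [11.8, 24.7, -21.7], [10.9, 28.5, -19.9]]
fingR 330 [[4.2, 21.8, -21.4], [11.5, 22.4, -34.7], [11.4, 25.5, -34.6]]
fingR 350 [[-2.3, 21.7, -23.4], [8.3, 21.5, -40.7], [7.3, 24.8, -39.0]]
wall 311 [23.2  0.1 39.8]
wall 316 [19.8  2.6 52.8]
wall 320 [19.6  4.6 53.6]
wall 430 [21.6 58.2 45.9]
wall 436 [23.4 58.9 39. ]
wall 440 [  4.9  84.3 109.4]
```

>>> {"api": "drive_tool", "payload": {
  "plan": [
    {"x":0,"y":0,"z":0.02,"wx":0,"wy":0,"wz":0,"fingers":-0.02},
    {"x":0,"y":0,"z":0.015,"wx":0,"wy":0,"wz":0,"fingers":-0.02},
    {"x":0,"y":0,"z":0,"wx":0,"wy":0,"wz":0,"fingers":-0.02}
  ]
}}

```text
time_s: 5.98
position: [0.5201, -0.0692, 0.0823]
eef_rot: [-0.001, 0.673, 0.74, -0.0]
wrist_force: [0.8, -0.0, -0.3]
opening: 0.508
grip_force: 0.0
```

>>> {"api": "drive_tool", "payload": {
  "plan": [
    {"x":0,"y":0,"z":0.0025,"wx":0,"wy":0,"wz":0,"fingers":-0.02},
    {"x":0,"y":0,"z":0.0025,"wx":0,"wy":0,"wz":0,"fingers":-0.02}
  ]
}}

```text
time_s: 6.22
position: [0.5215, -0.0697, 0.0798]
eef_rot: [0.001, 0.673, 0.74, 0.0]
wrist_force: [0.8, 0.9, 3.4]
opening: 0.511
grip_force: 1.7
```

>>> {"api": "drive_tool", "payload": {
  "plan": [
    {"x":0,"y":0,"z":0.0025,"wx":0,"wy":0,"wz":0,"fingers":-0.02}
  ]
}}

```text
time_s: 6.35
position: [0.5219, -0.0697, 0.0781]
eef_rot: [0.001, 0.673, 0.74, 0.001]
wrist_force: [2.3, 1.0, 4.2]
opening: 0.505
grip_force: 1.9
```

>>> {"api": "drive_tool", "payload": {
  "plan": [
    {"x":0,"y":0,"z":0.0025,"wx":0,"wy":0,"wz":0,"fingers":-0.02}
  ]
}}

```text
time_s: 6.48
position: [0.5219, -0.0697, 0.076]
eef_rot: [0.001, 0.673, 0.74, 0.001]
wrist_force: [1.6, 0.9, 4.5]
opening: 0.506
grip_force: 2.0
```

>>> {"api": "drive_tool", "payload": {
  "plan": [
    {"x":0,"y":0,"z":0.0025,"wx":0,"wy":0,"wz":0,"fingers":-0.02}
  ]
}}

```text
time_s: 6.6
position: [0.5217, -0.0698, 0.0738]
eef_rot: [0.001, 0.673, 0.74, 0.0]
wrist_force: [0.8, 0.3, 5.3]
opening: 0.51
grip_force: 2.2
```

>>> {"api": "drive_tool", "payload": {
  "plan": [
    {"x":0,"y":0,"z":0.0025,"wx":0,"wy":0,"wz":0,"fingers":-0.02},
    {"x":0,"y":0,"z":0.0025,"wx":0,"wy":0,"wz":0,"fingers":-0.02}
  ]
}}

```text
time_s: 6.85
position: [0.5216, -0.0698, 0.0696]
eef_rot: [0.001, 0.673, 0.74, 0.0]
wrist_force: [2.9, 0.8, 5.5]
opening: 0.508
grip_force: 2.5
```

>>> {"api": "drive_tool", "payload": {
  "plan": [
    {"x":0,"y":0,"z":0.002,"wx":0,"wy":0,"wz":0,"fingers":-0.02}
  ]
}}

```text
time_s: 6.98
position: [0.5218, -0.0698, 0.068]
eef_rot: [0.001, 0.673, 0.74, 0.0]
wrist_force: [3.1, 0.7, 6.1]
opening: 0.51
grip_force: 2.7
```

>>> {"api": "drive_tool", "payload": {
  "plan": [
    {"x":0,"y":0,"z":0.002,"wx":0,"wy":0,"wz":0,"fingers":-0.02}
  ]
}}

```text
time_s: 7.1
position: [0.522, -0.0698, 0.0665]
eef_rot: [0.001, 0.673, 0.74, 0.001]
wrist_force: [3.2, 0.9, 5.3]
opening: 0.506
grip_force: 2.8
```

```bash
python3 - <<'E'
from h import *
s=ctrl.read_state();print(s["position"],s["wrist_force"])
im,d=ctrl.camera("wrist");c=ctrl.calibration("wrist");K=np.array(c["intrinsics"]);M=np.array(c["mount"])
v,u=np.mgrid[:480,:640];p=np.stack([(u-K[0,2])/K[0,0]*d,(v-K[1,2])/K[1,1]*d,d],-1)@M[:3,:3].T+M[:3,3]
cv2.imwrite("pics/w2.png",im)
for r in(262,266,270,274,280,286,290):print(r,[np.round(p[r,k]*1000,1).tolist() for k in(220,230,240,250,260,345,370)])
E
```

```text
[ 0.52197623 -0.06977786  0.06650882] [3.17312116 0.87009225 5.28579169]
262 [[-2.0, -50.4, 66.5], [-2.0, -44.9, 66.4], [-1.7, -39.1, 65.5], [-1.9, -33.7, 65.9], [-1.8, -28.1, 65.7], [17.5, 13.9, 10.2], [17.9, 23.9, 9.2]]
266 [[-3.9, -50.2, 65.1], [-4.4, -45.0, 66.4], [-4.0, -39.2, 65.3], [-3.9, -33.7, 65.2], [-4.2, -28.2, 65.8], [15.7, 13.9, 10.4], [15.9, 24.0, 9.9]]
270 [[18.2, -34.4, -0.8], [18.4, -30.5, -1.2], [18.3, -26.8, -1.0], [18.2, -23.1, -0.8], [18.5, -19.2, -1.6], [14.2, 13.9, 9.9], [71.2, 0.1, -143.3]]
274 [[17.0, -34.3, -1.7], [17.6, -30.2, -3.3], [17.0, -26.7, -1.8], [17.2, -22.9, -2.4], [17.2, -19.1, -2.5], [12.3, 14.0, 10.4], [12.6, 24.1, 9.5]]
280 [[14.7, -34.4, -2.0], [15.0, -30.4, -2.8], [15.4, -26.5, -3.8], [15.1, -22.9, -3.1], [15.2, -19.1, -3.4], [9.7, 14.1, 10.3], [10.1, 24.2, 9.3]]
286 [[12.4, -34.5, -2.4], [12.2, -30.8, -1.9], [12.5, -26.8, -2.7], [12.5, -23.0, -2.6], [12.4, -19.3, -2.4], [7.2, 14.1, 9.8], [7.2, 24.4, 9.7]]
290 [[10.5, -34.7, -1.7], [10.9, -30.7, -2.9], [11.0, -26.8, -3.0], [11.1, -23.0, -3.2], [11.0, -19.2, -3.1], [5.7, 14.0, 9.1], [5.6, 24.4, 9.4]]
```

View pics/w2.png

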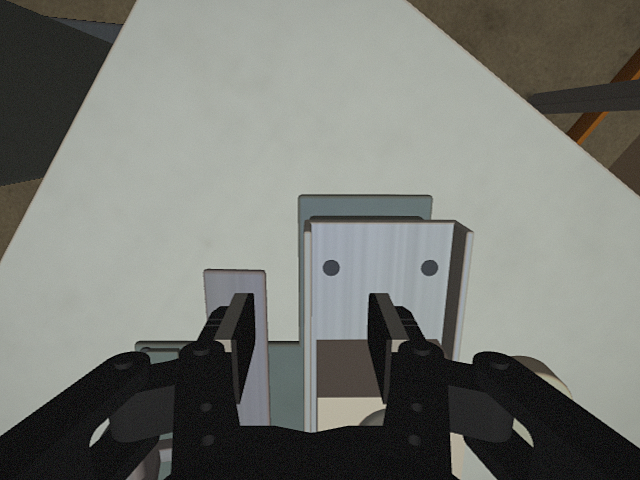

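The left fingertip is down on the bar, whose top is about 69 mm high. The right tip is inside the chute behind the rack. I'll press on to near the stop.

>>> {"api": "drive_tool", "payload": {
  "plan": [
    {"x":0,"y":0,"z":0.002,"wx":0,"wy":0,"wz":0,"fingers":-0.02}
  ]
}}

```text
time_s: 7.28
position: [0.5221, -0.0698, 0.065]
eef_rot: [0.001, 0.673, 0.74, 0.001]
wrist_force: [4.1, 1.2, 5.3]
opening: 0.512
grip_force: 2.9
```

>>> {"api": "drive_tool", "payload": {
  "plan": [
    {"x":0,"y":0,"z":0.0015,"wx":0,"wy":0,"wz":0,"fingers":-0.02}
  ]
}}

```text
time_s: 7.4
position: [0.5222, -0.0697, 0.0638]
eef_rot: [0.001, 0.673, 0.74, 0.001]
wrist_force: [3.3, 0.5, 6.8]
opening: 0.511
grip_force: 3.1
```

>>> {"api": "drive_tool", "payload": {
  "plan": [
    {"x":0,"y":0,"z":0.001,"wx":0,"wy":0,"wz":0,"fingers":-0.02}
  ]
}}

```text
time_s: 7.52
position: [0.5223, -0.0698, 0.0632]
eef_rot: [0.001, 0.673, 0.74, 0.001]
wrist_force: [2.6, 1.5, 11.7]
opening: 0.509
grip_force: 5.4
```

>>> {"api": "drive_tool", "payload": {
  "plan": [
    {"x":-0.004,"y":0,"z":0,"wx":0,"wy":0,"wz":0,"fingers":-0.02},
    {"x":-0.004,"y":0,"z":0,"wx":0,"wy":0,"wz":0,"fingers":-0.02},
    {"x":-0.004,"y":0,"z":0,"wx":0,"wy":0,"wz":0,"fingers":-0.02},
    {"x":-0.004,"y":0,"z":0,"wx":0,"wy":0,"wz":0,"fingers":-0.02}
  ]
}}

```text
time_s: 8.02
position: [0.5215, -0.0801, 0.0631]
eef_rot: [-0.002, 0.673, 0.739, 0.001]
wrist_force: [-0.6, 11.0, 13.4]
opening: 0.513
grip_force: 7.4
```

```bash
cat > look.py <<'E'
from h import *
s=ctrl.read_state();P=s["position"];print(P,s["eef_rot"],s["wrist_force"])
O=np.array([.5627,-.2071]);ex=np.array([.0941,-.9956]);ey=np.array([.9956,.0941])
print("tcp chute",(P[:2]-O)@ex,(P[:2]-O)@ey)
im,d=ctrl.camera("side");W=cloud("side",d)
for l in("rack","bar_mid"):
    rs=ctrl.cut_out("side",l)
    if rs:
        q=W[rs[0]["mask"]&(d>0)];a=(q[:,:2]-O)@ex;b=(q[:,:2]-O)@ey
        print(l,rs[0]["p"],"x pct",np.percentile(a,[1,50,99]).round(4),"y",np.percentile(b,[1,50,99]).round(4),"z",np.percentile(q[:,2],[1,50,99]).round(4))
cv2.imwrite("pics/now.png",cv2.resize(im[120:360,220:520],None,fx=2,fy=2))
E
python3 look.py
```

```text
[ 0.52150535 -0.0800801   0.06306614] [-0.00158676  0.67323771  0.73942377  0.00097606] [-0.63436903 11.00327007 13.38745579]
tcp chute -0.1303374274852049 -0.02906081856770573
rack 0.63 x pct [-0.1277 -0.1188 -0.0817] y [-0.0278 -0.0158  0.0255] z [0.0561 0.08   0.095 ]
bar_mid 0.92 x pct [-0.1586 -0.0505  0.046 ] y [-0.1182 -0.068  -0.0473] z [0.0055 0.0641 0.0671]
```

>>> {"api": "drive_tool", "payload": {
  "plan": [
    {"x":-0.006,"y":0,"z":-0.0007,"wx":0,"wy":0,"wz":0,"fingers":-0.02},
    {"x":-0.008,"y":0,"z":0,"wx":0,"wy":0,"wz":0,"fingers":-0.02},
    {"x":-0.008,"y":0,"z":0,"wx":0,"wy":0,"wz":0,"fingers":-0.02}
  ]
}}

```text
time_s: 8.55
position: [0.5226, -0.0976, 0.0632]
eef_rot: [-0.002, 0.673, 0.74, 0.001]
wrist_force: [-0.4, 8.8, 10.1]
opening: 0.51
grip_force: 6.2
```

```bash
python3 look.py
```

```text
[ 0.52262988 -0.0975937   0.06319451] [-2.05027714e-03  6.73082527e-01  7.39564297e-01  5.98250912e-04] [-0.37630193  8.84908265 10.12295141]
tcp chute -0.11279507123310621 -0.029589268023889316
rack 0.58 x pct [-0.1046 -0.1009 -0.0579] y [-0.0264 -0.0157  0.0263] z [0.0556 0.0806 0.0947]
bar_mid 0.89 x pct [-0.1588 -0.0541  0.0835] y [-0.1181 -0.0676 -0.0447] z [-0.0002  0.0641  0.1108]
```

View pics/now.png

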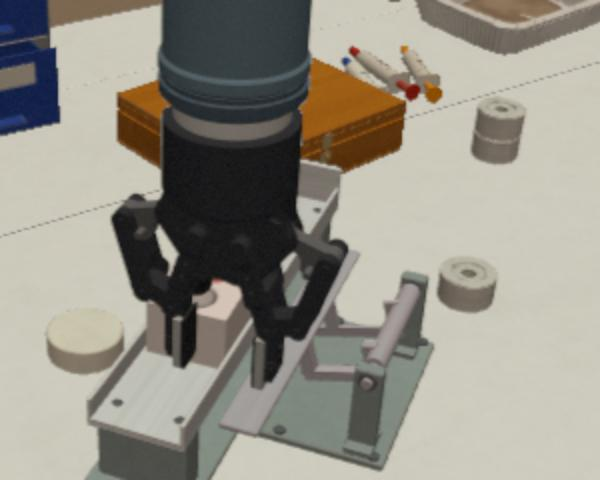

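The left finger holds the bar down at about (262,370) in the crop, and the right finger is in the chute pushing the rack's rear face at about (183,350). The bar z of about 64 mm means the gate is open, so I'll carry on.

>>> {"api": "drive_tool", "payload": {
  "plan": [
    {"x":-0.008,"y":0,"z":0,"wx":0,"wy":0,"wz":0,"fingers":-0.02},
    {"x":-0.008,"y":0,"z":0,"wx":0,"wy":0,"wz":0,"fingers":-0.02},
    {"x":-0.008,"y":0,"z":0,"wx":0,"wy":0,"wz":0,"fingers":-0.02},
    {"x":-0.008,"y":0,"z":0,"wx":0,"wy":0,"wz":0,"fingers":-0.02}
  ]
}}

```text
time_s: 9.2
position: [0.525, -0.1229, 0.0632]
eef_rot: [-0.002, 0.673, 0.74, 0.001]
wrist_force: [-1.8, 9.4, 11.9]
opening: 0.511
grip_force: 6.6
```

>>> {"api": "drive_tool", "payload": {
  "plan": [
    {"x":-0.008,"y":0,"z":0,"wx":0,"wy":0,"wz":0,"fingers":-0.02},
    {"x":-0.008,"y":0,"z":0,"wx":0,"wy":0,"wz":0,"fingers":-0.02},
    {"x":-0.008,"y":0,"z":0,"wx":0,"wy":0,"wz":0,"fingers":-0.02},
    {"x":-0.008,"y":0,"z":0,"wx":0,"wy":0,"wz":0,"fingers":-0.02}
  ]
}}

```text
time_s: 9.7
position: [0.5274, -0.1483, 0.0632]
eef_rot: [-0.002, 0.673, 0.74, 0.001]
wrist_force: [-1.9, 9.4, 12.5]
opening: 0.511
grip_force: 6.9
```

```bash
python3 look.py
```

```text
[ 0.52736621 -0.14826412  0.06321519] [-2.36120579e-03  6.73108125e-01  7.39539974e-01  7.08973908e-04] [-1.85104714  9.35497961 12.45976777]
tcp chute -0.06190191093799071 -0.029641861878195258
rack 0.9 x pct [-0.0673 -0.0501  0.0543] y [-0.0261 -0.0149  0.0717] z [0.0008 0.0803 0.0948]
bar_mid 0.58 x pct [-0.1585 -0.0551  0.0345] y [-0.1182 -0.0659 -0.0237] z [0.0047 0.0643 0.0672]
```

Steady. Remaining to TCP x ≈ +14.5 mm: 76 mm.

>>> {"api": "drive_tool", "payload": {
  "plan": [
    {"x":-0.008,"y":0,"z":0,"wx":0,"wy":0,"wz":0,"fingers":-0.02},
    {"x":-0.008,"y":0,"z":0,"wx":0,"wy":0,"wz":0,"fingers":-0.02},
    {"x":-0.008,"y":0,"z":0,"wx":0,"wy":0,"wz":0,"fingers":-0.02},
    {"x":-0.008,"y":0,"z":0,"wx":0,"wy":0,"wz":0,"fingers":-0.02},
    {"x":-0.008,"y":0,"z":0,"wx":0,"wy":0,"wz":0,"fingers":-0.02}
  ]
}}

```text
time_s: 10.48
position: [0.5304, -0.1799, 0.0632]
eef_rot: [-0.002, 0.673, 0.74, 0.001]
wrist_force: [-1.2, 10.0, 12.9]
opening: 0.514
grip_force: 7.0
```

>>> {"api": "drive_tool", "payload": {
  "plan": [
    {"x":-0.008,"y":0,"z":0,"wx":0,"wy":0,"wz":0,"fingers":-0.02},
    {"x":-0.008,"y":0,"z":0,"wx":0,"wy":0,"wz":0,"fingers":-0.02},
    {"x":-0.008,"y":0,"z":0,"wx":0,"wy":0,"wz":0,"fingers":-0.02},
    {"x":-0.008,"y":0,"z":0,"wx":0,"wy":0,"wz":0,"fingers":-0.02}
  ]
}}

```text
time_s: 10.98
position: [0.5328, -0.2053, 0.0632]
eef_rot: [-0.003, 0.673, 0.74, 0.001]
wrist_force: [-0.7, 10.3, 12.6]
opening: 0.513
grip_force: 7.1
```

```bash
python3 look.py
```

```text
[ 0.53281423 -0.20531868  0.06323649] [-0.00255701  0.67305648  0.73958619  0.00083761] [-0.70760646 10.28077604 12.64049355]
tcp chute -0.0045857357910712064 -0.029586651696477843
rack 0.64 x pct [0.0036 0.0076 0.0627] y [-0.0262 -0.0163  0.0254] z [0.0567 0.0806 0.0946]
bar_mid 0.77 x pct [-0.1584 -0.0538  0.0438] y [-0.1179 -0.0638 -0.0224] z [0.0162 0.0644 0.067 ]
```

>>> {"api": "drive_tool", "payload": {
  "plan": [
    {"x":-0.006,"y":0,"z":0,"wx":0,"wy":0,"wz":0,"fingers":-0.02},
    {"x":-0.006,"y":0,"z":0,"wx":0,"wy":0,"wz":0,"fingers":-0.02},
    {"x":-0.004,"y":0,"z":0,"wx":0,"wy":0,"wz":0,"fingers":-0.02},
    {"x":-0.002,"y":0,"z":0,"wx":0,"wy":0,"wz":0,"fingers":-0.02}
  ]
}}

```text
time_s: 11.62
position: [0.5342, -0.2197, 0.0632]
eef_rot: [-0.003, 0.673, 0.74, 0.001]
wrist_force: [-0.7, 10.2, 13.7]
opening: 0.514
grip_force: 6.8
```

>>> {"api": "drive_tool", "payload": {
  "plan": [
    {"x":-0.002,"y":0,"z":0,"wx":0,"wy":0,"wz":0,"fingers":-0.02}
  ]
}}

```text
time_s: 11.75
position: [0.5343, -0.2211, 0.0632]
eef_rot: [-0.003, 0.673, 0.74, 0.001]
wrist_force: [-1.4, 8.9, 13.1]
opening: 0.51
grip_force: 6.8
```

>>> {"api": "drive_tool", "payload": {
  "plan": [
    {"x":-0.0015,"y":0,"z":0,"wx":0,"wy":0,"wz":0,"fingers":-0.02}
  ]
}}

```text
time_s: 11.88
position: [0.5345, -0.2223, 0.0633]
eef_rot: [-0.003, 0.673, 0.74, 0.001]
wrist_force: [-1.1, 10.1, 13.1]
opening: 0.508
grip_force: 6.7
```

```bash
python3 look.py
```

```text
[ 0.5344705  -0.22229006  0.06326412] [-0.00252453  0.67302654  0.73961353  0.00085651] [-1.06101148 10.07782924 13.10206928]
tcp chute 0.01246682466140248 -0.029534676482179962
rack 0.91 x pct [0.0201 0.0244 0.078 ] y [-0.0261 -0.0153  0.0269] z [0.0557 0.0808 0.0946]
bar_mid 0.84 x pct [-0.1586 -0.0536  0.0414] y [-0.118  -0.0636 -0.0209] z [0.006  0.0644 0.067 ]
```

>>> {"api": "drive_tool", "payload": {
  "plan": [
    {"x":-0.0015,"y":0,"z":0,"wx":0,"wy":0,"wz":0,"fingers":-0.02}
  ]
}}

```text
time_s: 12.15
position: [0.5346, -0.2234, 0.0633]
eef_rot: [-0.003, 0.673, 0.74, 0.001]
wrist_force: [-1.1, 10.6, 13.1]
opening: 0.515
grip_force: 6.7
```

>>> {"api": "drive_tool", "payload": {
  "plan": [
    {"x":-0.0012,"y":0,"z":0,"wx":0,"wy":0,"wz":0,"fingers":-0.02}
  ]
}}

```text
time_s: 12.28
position: [0.5346, -0.224, 0.0632]
eef_rot: [-0.003, 0.673, 0.74, 0.001]
wrist_force: [-0.7, 12.4, 14.9]
opening: 0.511
grip_force: 9.0
```

>>> {"api": "drive_tool", "payload": {
  "plan": [
    {"x":0.003,"y":0,"z":0,"wx":0,"wy":0,"wz":0,"fingers":-0.02},
    {"x":0.0015,"y":0,"z":0,"wx":0,"wy":0,"wz":0,"fingers":-0.02}
  ]
}}

```text
time_s: 12.52
position: [0.5347, -0.2237, 0.0634]
eef_rot: [-0.0, 0.673, 0.74, -0.001]
wrist_force: [-2.0, -2.5, 8.0]
opening: 0.51
grip_force: 3.9
```

```bash
python3 look.py
```

```text
[ 0.53471383 -0.22372594  0.06338786] [-4.16336157e-04  6.72673817e-01  7.39938706e-01 -6.87514903e-04] [-2.0305665  -2.48784291  8.02302742]
tcp chute 0.013919283177745354 -0.02942753538890383
rack 0.61 x pct [0.0221 0.0262 0.085 ] y [-0.0259 -0.0151  0.0304] z [0.0548 0.0806 0.0944]
bar_mid 0.94 x pct [-0.1584 -0.0527  0.0521] y [-0.1181 -0.0638 -0.021 ] z [0.0003 0.0644 0.067 ]
```

Push is unloaded and the rack's rear face is at x ≈ 26 mm, which is home. Now I'll lift straight up to let the gate shut.

>>> {"api": "drive_tool", "payload": {
  "plan": [
    {"x":0.001,"y":0,"z":-0.005,"wx":0,"wy":0,"wz":0,"fingers":-0.02},
    {"x":0,"y":0,"z":-0.008,"wx":0,"wy":0,"wz":0,"fingers":-0.02},
    {"x":0,"y":0,"z":-0.012,"wx":0,"wy":0,"wz":0,"fingers":-0.02},
    {"x":0,"y":0,"z":-0.03,"wx":0,"wy":0,"wz":0,"fingers":-0.02},
    {"x":0,"y":0,"z":-0.05,"wx":0,"wy":0,"wz":0,"fingers":-0.02}
  ]
}}

```text
time_s: 13.3
position: [0.5344, -0.2218, 0.1462]
eef_rot: [-0.002, 0.673, 0.74, 0.0]
wrist_force: [0.3, -0.3, 0.6]
opening: 0.512
grip_force: 0.0
```

>>> {"api": "drive_tool", "payload": {
  "plan": [
    {"x":0,"y":0,"z":-0.05,"wx":0,"wy":0,"wz":0,"fingers":-0.02},
    {"x":0,"y":0,"z":-0.05,"wx":0,"wy":0,"wz":0,"fingers":-0.02},
    {"x":0,"y":0,"z":0,"wx":0,"wy":0,"wz":0,"fingers":-0.02}
  ]
}}

```text
time_s: 13.68
position: [0.5372, -0.2235, 0.2309]
eef_rot: [0.003, 0.673, 0.74, 0.001]
wrist_force: [0.5, -0.9, 0.4]
opening: 0.507
grip_force: 0.0
```

```bash
python3 look.py
```

```text
[ 0.53721801 -0.22354759  0.23087019] [0.00339513 0.67289815 0.73972677 0.00092583] [ 0.53855572 -0.89355896  0.39765431]
tcp chute 0.013977366501801647 -0.026917586395210746
rack 0.78 x pct [0.0222 0.0288 0.1173] y [-0.0261 -0.0105  0.0256] z [0.057  0.0854 0.0949]
bar_mid 0.77 x pct [-0.1579 -0.0475  0.0454] y [-0.1179 -0.0634  0.0061] z [0.0064 0.0773 0.0829]
```

View pics/now.png

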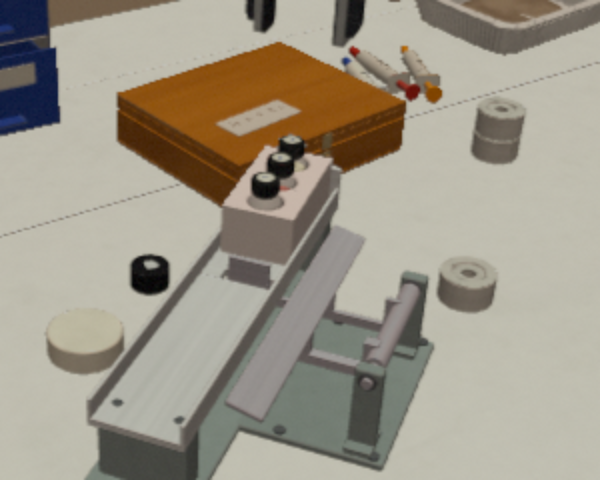

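The rack stands at the stop (about (285,200)) with its vials upright. The gate blade is up behind it at (250,268), the bar is back up, and the bystanders haven't moved.

```bash
python3 -c "from rig import ctrl;print(ctrl.close_job())"
```

```text
the job is handed in; nothing more can be done
None
```

The rack is home against the end stop with the vials upright and the gate shut behind it, and I handed the job in at about 14 s on the robot's clock; the hand-in returned no verdict.

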